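Set the food processor's key bank to the dough speed

TASK

The food processor still has a square speed key pressed in. First press the long stop key fully down so that the square key pops up; then press the round dough key fully down so that the long key pops up. Leave the other square key alone, and let go with only the round key down.

Things in the scene. Friction and masses are not known exactly. Their poses are not given: they have to be found in the camera images.
- long_key: Stop key: the one long key, 60 mm (x) by 30 mm (y), grey plastic, in a row of four grey keys on the low front deck of a white food processor base fixed to the counter. Origin: centre of its flat top; z up, x away from the deck's front edge, y along the row. Starts up. All keys move straight down 10 mm: tops are 99 mm above the counter when up, 89 mm when fully down; the deck is at 85 mm.
- round_key: Dough key: the one round key, 32 mm across, same plastic, travel and heights; origin and axes alike. Starts up. Interlock: one key is down; pushing another in raises it as far as that one sinks. A push takes about 3 N at first, snaps over past half way and the key stays down by itself; pushed less than half way it springs back. Order in the row varies, 46 mm from centre to centre.
- square_key_in: The 30 x 30 mm square key that is down at the start, its top 10 mm below the other three. Same plastic, travel and heights; origin (centre of its flat top) and axes alike. Beyond the row (+x) the motor block begins 60 mm from the key centres: its top is 126 mm above the counter, with a thin spindle up to 169 mm standing 145 mm from the key centres.
- square_key_out: The other 30 x 30 mm square key, up at the start, to be left alone. Same plastic, travel and heights; origin (centre of its flat top) and axes alike.

How it is judged:
By the outcome, as a careful person would: the job done as asked, in the order asked, and still so for the second after the job is handed in, with the robot touching nothing.
It also fails if it takes over 35 s, if anything falls off the work surface, if the arm or the gripper's body presses on something with over 40 N, if the wrist force passes 120 N, or if a joint passes its speed limit or range.

ROBOT

A 7-joint arm with a two-finger parallel gripper is mounted at the origin on the work surface. World frame = base frame: x ahead of the robot, y to its left, z up, the work surface at z = 0. Lengths are in m, angles in rad, forces in N, time in s.
With the tool pointing down it reaches from about 0.35 to 0.9 m from the base axis. Payload 8.1 kg.
Tool frame: the origin (TCP) lies at the very end of the fingers, on their centre line; the grasp point (between the pads) lies 19 mm behind it (env.tcp_to_grasp is the distance from the TCP to the grasp point, in m); z points along the fingers, y is the line along which they close (so a half turn about z gives the same grasp; the last joint's range is limited). The gripper opens to 92 mm and grips with 3 to 60 N. Pads are 19 mm wide; open, the fingers measure 130 mm over their backs; the gripper's body (75 mm by 190 mm) begins 47 mm behind the grasp point.
Start: joints at [1.012, 0.434, 0.025, 1.573, -0.012, 1.134, -0.075], TCP at [0.275, -0.561, 0.227] pointing down, gripper open.
Joint ranges: [-2.62, 2.62], [-0.44, 2.09], [-1.27, 1.32], [0.08, 2.57], [-1.32, 4.46], [0.12, 2], [-2.74, 2.74]. Speed limits (rad/s): [2.22, 2.22, 3.01, 3.01, 3.14, 3.14, 3.14].

INTERFACE

Orientations are given as [roll, pitch, yaw] about the fixed x, y, z axes, in that order (R = Rz(yaw) Ry(pitch) Rx(roll)).
In Python, from plant import env gives the robot as it stands. Calls block until the motion is done:
- env.movep(position, orientation): joint-space move of the TCP to a pose.
- env.servo_line(position, rate=0.15, orientation=None, stop_force=None): straight line of the TCP; orientation=None keeps the orientation; rate is the mean speed in m/s. With stop_force (N) it stops when the force on the tool has changed by that much, and returns True; else False.
- env.move_j(angles): joint-space move.
- env.command_gripper(opening, force=None): opening from 0.0 (shut) to 1.0 (fully open); force is the grip in N (None keeps the last); returns when the fingers have stopped.
- env.dwell(seconds).
- env.ik(position, orientation): joint angles nearest the present ones, or None.
- env.read_camera(name): name is "side" or "top"; returns (picture, depth): 480x640x3 uint8, red, green, blue; 480x640 float32, m along the optical axis (not along the pixel's ray), 0 where there is no reading.
- env.camera_params(name): a dict with "K" (3x3 intrinsics, pixels), "extrinsics" (4x4, takes a point from camera to world coordinates). Camera axes: x right, y up, looking along -z (the intrinsics and any distortion apply to the point x, -y, -z); pixel columns grow to the right and rows downward; lengths in m; the calibration is good to about 2 mm. A picture is of the moment at which its call begins. camera_params takes no time and is no camera call.
A pose or a line that the arm cannot do raises env.PlanningError and nothing moves.
- env.hand_in(): hands the job in; it is judged then, once.
Readings, each from a call of its own:
- env.read_time_s(): time.
- env.read_joint_pos(): joint angles.
- env.read_dq(): joint speeds.
- env.read_tau(): joint torques, N m.
- env.read_tool_pos(): TCP position.
- env.read_orientation(): TCP orientation.
- env.read_wrist_force(): force on the tool from outside, world axes, zero at the start.
- env.read_wrist_torque(): the same for the moment, N m.
- env.read_finger_gap(): opening from 0.0 (shut) to 1.0 (fully open).
- env.read_grip_force(): force on a finger pad.
Only numpy, scipy, OpenCV 4.12 (cv2) and the standard library are available. Lean on these libraries where they do the work, as an engineer would, in place of code of your own. Each camera call takes 0.05 s, during which the arm holds its last target. There are 200 camera calls.

## Working session

There is one attempt and no reset: what is moved stays moved. The work goes in short steps, each a Python script; the robot and the scene stay as the last script left them, time stands still between calls to the robot, and variables do not carry over. Pictures are saved under pics/ and viewed, at most 10 in all, crops included, and the job is handed in when it is done.

```bash
mkdir -p pics; ls; python3 - <<'E'
from plant import env
import cv2,numpy as np
for n in ("top","side"):
    p,d=env.read_camera(n); cv2.imwrite(f"pics/{n}0.png",p[:,:,::-1]); np.save(f"{n}_d.npy",d); 
    c=env.camera_params(n); print(n,c,(d>0).mean())
print(env.read_time_s(),env.read_orientation(),env.read_wrist_force())
E
```

```text
pics
top {'K': array([[464.92999721,   0.        , 319.86047245],
       [  0.        , 464.92999721, 240.59114866],
       [  0.        ,   0.        ,   1.        ]]), 'extrinsics': array([[ 0.01964307,  0.98846378, -0.15017824,  0.45609182],
       [-0.99980265,  0.01897413, -0.005886  ,  0.06780296],
       [-0.0029686 ,  0.15026423,  0.98864142,  0.76461847],
       [ 0.        ,  0.        ,  0.        ,  1.        ]])} 0.9958528645833333
side {'K': array([[484.13896768,   0.        , 324.44894569],
       [  0.        , 484.13896768, 238.9227786 ],
       [  0.        ,   0.        ,   1.        ]]), 'extrinsics': array([[-0.80152712,  0.3381771 , -0.49314352,  0.24124027],
       [-0.59751216, -0.4211111 ,  0.68238161,  0.49569238],
       [ 0.02309762,  0.84160661,  0.5395969 ,  0.48206962],
       [ 0.        ,  0.        ,  0.        ,  1.        ]])} 0.9959505208333334
0.1 [-3.14016663e+00  1.24885690e-04  4.55732223e-01] [-0.08526879  0.94370202  0.51041955]
```

View pics/top0.png

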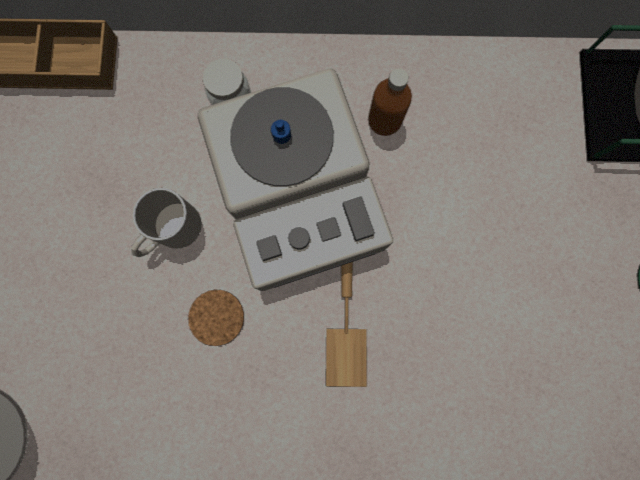

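View pics/side0.png

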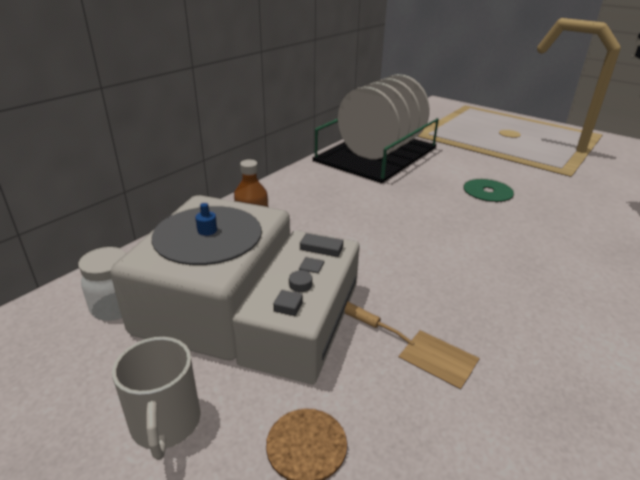

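The top view shows the keys at (268,247) square, (299,238) round, (329,229) square and (358,218) long. In the side view the square beside the long key, at (312,265), sits flush, so that is the one pressed in.

```bash
cat > h.py <<'E'
from plant import env
import cv2,numpy as np
SEED={"in":(329,229),"round":(299,238),"out":(268,247),"long":(358,218)}
def ray(u,v,z,c):
    K,E=c["K"],c["extrinsics"]
    d=E[:3,:3]@np.array([(u-K[0,2])/K[0,0],-(v-K[1,2])/K[1,1],-1.])
    return E[:3,3]+d*(z-E[2,3])/d[2]
def keys(p,d,down=("in",)):
    c=env.camera_params("top"); g=cv2.cvtColor(p,cv2.COLOR_RGB2GRAY); out={}
    roi=np.zeros_like(g); cv2.fillPoly(roi,[np.array([[240,232],[375,190],[388,236],[258,282]])],1)
    m=((g<115)&(roi>0)).astype(np.uint8)
    n,lab,st,ce=cv2.connectedComponentsWithStats(m)
    for k,s in SEED.items():
        i=min(range(1,n),key=lambda i:np.hypot(*(ce[i]-s))+1e3*(st[i,4]<100))
        ys,xs=np.nonzero(lab==i); r=cv2.minAreaRect(np.c_[xs,ys].astype(np.float32))
        dd=d[ys,xs]; E=c["extrinsics"]; K=c["K"]
        zs=E[2,3]+E[2,:3]@np.array([(xs-K[0,2])/K[0,0]*dd,-(ys-K[1,2])/K[1,1]*dd,-dd])
        out[k]=(ray(*ce[i],.089 if k in down else .099,c),st[i,4],r,np.median(zs))
    return out
E
python3 - <<'E'
from h import *
p,d=env.read_camera("top")
o=keys(p,d)
for k,v in o.items(): print(k,v[0].round(4),v[1],np.round(v[2][0],1),np.round(v[2][1],1),round(v[2][2],1),round(float(v[3]),4))
P=np.array([o[k][0][:2] for k in("long","in","round","out")]); print(np.linalg.norm(np.diff(P,axis=0),axis=1))
v=P[3]-P[0]; y=np.degrees(np.arctan2(v[1],v[0])); print("row dir deg",y,"machine x yaw",y-90)
b=p[180:290,225:400]; cv2.imwrite("pics/crop.png",cv2.resize(b[:,:,::-1],None,fx=4,fy=4))
E
```

```text
in [0.5763 0.0598 0.089 ] 424 [328.2 229.1] [20.6 20.6] 71.6 0.089
round [0.5591 0.1021 0.099 ] 429 [298.9 238.9] [24.  21.6] 76.0 0.0988
out [0.544  0.1451 0.099 ] 499 [269. 249.] [24.  20.9] 71.6 0.0989
long [0.5896 0.0167 0.099 ] 941 [358.2 219.5] [44.3 21.9] 70.8 0.0988
[0.04512458 0.04569222 0.04553932]
row dir deg 109.57967474934011 machine x yaw 19.579674749340114
```

View pics/crop.png

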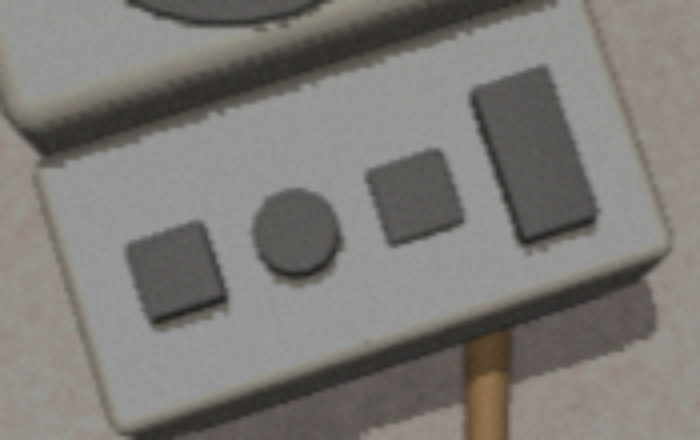

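The crop confirms it: left to right they are square (up), round, square (down, flush with the deck) and long. Depth gives tops of 89 mm for the pressed square and 99 mm for the others. Next I'll press the long key with the fingers shut and their thickness across the row.

```bash
cat >> h.py <<'E'
L=(.5896,.0167); R=(.5591,.1021)
def press(xy,rpy):
    print("move",env.read_time_s()); env.movep([*xy,.15],rpy)
    env.servo_line([*xy,.104],rate=.1)
    s=env.servo_line([*xy,.0875],rate=.02,stop_force=18)
    print("stopped",s,env.read_tool_pos(),env.read_wrist_force(),env.read_time_s())
    env.dwell(.2); env.servo_line([*xy,.16],rate=.1)
def look(name,down):
    p,d=env.read_camera("side"); cv2.imwrite(f"pics/{name}.png",p[150:370,150:450,::-1].repeat(2,0).repeat(2,1))
    p,d=env.read_camera("top"); print({k:round(float(v[3]),4) for k,v in keys(p,d,down).items()},env.read_time_s())
E
python3 - <<'E'
from h import *
opts=[]
for y in (109.4,-70.6):
    rpy=[np.pi,0,np.radians(y)]; q=env.ik([*L,.15],rpy); q2=env.ik([*R,.0875],rpy); print(y,q,q2)
    if q is not None and q2 is not None: opts.append((np.abs(q-env.read_joint_pos()).max(),y))
y=min(opts)[1]; rpy=[np.pi,0,np.radians(y)]; print(y)
open("yaw","w").write(str(y))
env.command_gripper(0.)
p=env.read_tool_pos(); env.servo_line([p[0],p[1],.30],rate=.2)
env.movep([L[0]-.05,L[1],.25],rpy)
press(L,rpy)
env.servo_line([.45,-.15,.25],rate=.2)
look("side1",("long",))
E
```

```text
109.4 [ 0.32604714  0.53698099 -0.64535445  1.71479833  0.37066549  1.01485451
 -0.11186726] [ 0.18269752  0.5886916  -0.65417802  1.82661623  0.45359713  0.88053275
 -0.34739552]
-70.6 [-0.82725614  0.7028575   1.15217618  1.81156508 -0.71635491  1.11840348
 -2.22372533] [-0.98429016  0.7806597   1.14740886  1.92345948 -0.84717493  1.02777006
 -2.2525357 ]
109.4
move 4.3833
stopped True [0.5894254  0.01662162 0.08933257] [-1.95772466 -0.70223435  8.14153162] 6.2333
{'in': 0.0988, 'round': 0.0989, 'out': 0.0989, 'long': 0.089} 8.7167
```

The long key is down at 89 mm and the square has popped up to 99 mm. Now the round key.

```bash
python3 - <<'E'
from h import *
rpy=[np.pi,0,np.radians(float(open("yaw").read()))]
env.servo_line([R[0]-.03,R[1]-.03,.2],rate=.2)
press(R,rpy)
env.servo_line([.45,-.15,.25],rate=.2)
look("side2",("round",))
E
```

```text
move 10.075
stopped True [0.55906729 0.10205268 0.08929988] [-2.88048905 -0.86936983  8.49647119] 11.775
{'in': 0.0989, 'round': 0.0891, 'out': 0.0989, 'long': 0.0989} 14.525
```

View pics/side2.png

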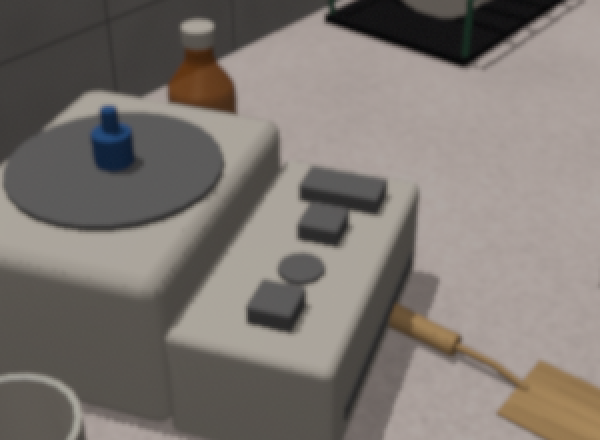

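The side view shows the round key at (301,268) flush with the deck, the other three keys up, and the robot clear.

```bash
python3 -c "
from plant import env
print(env.hand_in())"
```

```text
the job is handed in; nothing more can be done
None
```

I pressed the long stop key, which popped the square key up, then pressed the round dough key, which popped the long key up; the job was handed in at about 14.5 s with only the round key down and the arm clear.

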